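Move the bottle row to the new rack in the same order

TASK

The old grey bottle rack on this assembly bench is being retired: move its four bottles (red, yellow, green, blue) into the new blue rack, one to a bay, so that seen from the robot they stand in the same order from left to right as they stood in the old rack. The black-capped bottle already in the new rack stays where it is; the others fill the four free bays around it. Keep the bottles upright and set each one down on its bay's floor rather than dropping it.

Things in the scene. Friction and masses are not known exactly. Their poses are not given: they have to be found in the camera images.
- bottle_red: Upright squeeze bottle, white with red cap and label band: round, 36 mm diameter up to 80 mm height, then a 29 mm wide cap tapering to a tip, 106 mm high in all; about 90 g, rigid. Origin at the centre of its underside, z up; its turn about z means nothing. Starts standing in a bay of the old grey rack, within 8 mm of the bay's middle.
- bottle_yellow: Upright squeeze bottle, white with yellow cap and label band: round, 36 mm diameter up to 80 mm height, then a 29 mm wide cap tapering to a tip, 106 mm high in all; about 90 g, rigid. Origin at the centre of its underside, z up; its turn about z means nothing. Starts standing in a bay of the old grey rack, within 8 mm of the bay's middle.
- bottle_green: Upright squeeze bottle, white with green cap and label band: round, 36 mm diameter up to 80 mm height, then a 29 mm wide cap tapering to a tip, 106 mm high in all; about 90 g, rigid. Origin at the centre of its underside, z up; its turn about z means nothing. Starts standing in a bay of the old grey rack, within 8 mm of the bay's middle.
- bottle_blue: Upright squeeze bottle, white with blue cap and label band: round, 36 mm diameter up to 80 mm height, then a 29 mm wide cap tapering to a tip, 106 mm high in all; about 90 g, rigid. Origin at the centre of its underside, z up; its turn about z means nothing. Starts standing in a bay of the old grey rack, within 8 mm of the bay's middle.
- bottle_black: Bottle of the same shape and size, white with a black cap and label band, standing in any one of the five bays of the new blue rack. Origin at the centre of its underside, z up. It is to stay where it is.
- tag_red: Red card, 44 x 22 mm, on the sloping strip at the front of the old grey rack, before the bay where the red bottle stands at the start; fixed there. Origin at its centre, 19 mm above the table; axes as the old rack's (x level to its back, y along the row to the left).
- tag_yellow: Yellow card, 44 x 22 mm, on the sloping strip at the front of the old grey rack, before the bay where the yellow bottle stands at the start; fixed there. Origin at its centre, 19 mm above the table; axes as the old rack's (x level to its back, y along the row to the left).
- tag_green: Green card, 44 x 22 mm, on the sloping strip at the front of the old grey rack, before the bay where the green bottle stands at the start; fixed there. Origin at its centre, 19 mm above the table; axes as the old rack's (x level to its back, y along the row to the left).
- old_rack: Old grey steel rack, fixed, 251 x 66 mm: a row of 4 open-topped bays with the four coloured bottles in any order, a card of the bottle's colour before each. Origin on the table under the row's middle; x to its back, y along the row to the robot's left (within 0.25 rad of world). Bay middles: x = 0, y = 0.093, 0.031, -0.031, -0.093 m. Floor 6 mm, walls 30 mm above the table, as the new rack.
- new_rack: New blue steel rack, fixed, 313 x 66 mm: a row of 5 open-topped bays, left or right of the old rack. Origin on the table under the row's middle; x to its back, y along the row to the robot's left (within 0.25 rad of world). Bay middles: x = 0, y = 0.124, 0.062, 0, -0.062, -0.124 m. Floor 6 mm, walls (3 mm thick) 30 mm above the table; each bay 60 (x) by 59 (y) mm inside.
There are look-alikes about, which are no part of the job. Leave any orange look-alike of the bottle_green alone.

How it is judged:
By the outcome, as a careful person would: the job done as asked, in the order asked, and still so for the second after the job is handed in, with the robot touching nothing.
It also fails if it takes over 112 s, if anything falls off the work surface, if the arm or the gripper's body presses on something with over 40 N, if the wrist force passes 120 N, or if a joint passes its speed limit or range.

ROBOT

A 6-joint arm with a two-finger parallel gripper is mounted at the origin on the work surface. World frame = base frame: x ahead of the robot, y to its left, z up, the work surface at z = 0. Lengths are in m, angles in degrees, forces in N, time in s.
With the tool pointing down it reaches from about 0.4 to 0.825 m from the base axis. Payload 7 kg.
Tool frame: the origin (TCP) lies on the centre line of the jaws, within the pads' length; the fingertips stand 19 mm ahead of it and the grasp point (between the pads) is the TCP (r.tip_extent is the distance from the TCP to the fingertips, in m); z points along the fingers, y is the line along which they close (so a half turn about z gives the same grasp; the last joint's range is limited). The gripper opens to 88 mm and grips with 3 to 60 N. Pads are 19 mm wide; open, the fingers measure 130 mm over their backs; the gripper's body (78 mm by 193 mm) begins 47 mm behind the grasp point.
Start: joints at [-57.175, 20.546, 0.682, 0, -70.136, -16.507], TCP at [0.19, -0.648, 0.246] pointing down, gripper open.
Joint ranges: [-176.03, 176.03], [-82.01, 121.73], [-58.28, 71.71], [-173.87, 95.51], [-174.79, -0.11], [-173.66, 173.66]. Speed limits (degrees/s): [136.94, 136.94, 172.46, 180, 180, 180].

INTERFACE

Orientations are given as [roll, pitch, yaw] about the fixed x, y, z axes, in that order (R = Rz(yaw) Ry(pitch) Rx(roll)).
In Python, from plant import r gives the robot as it stands. The module is installed in compiled form; this text tells all that it offers.
- The arm moves only by the tool jog_arm, never from a script. Its argument "deltas" is a list that holds one entry, the list of rows, each a list of 5 numbers: the opening, from -1 (shut) to 1 (fully open), then the shift along the world's x, y, z in cm, then the turn about the world's z in rad. In form: [[[claw, dx, dy, dz, turn], ...]]. A call has 1 to 8 rows; each row shifts and turns the commanded pose from where the row before left it; what a row does not reach is not made up. A row lasts 1/8 s, in which the tool goes at most 62.5 mm and 10.7 degrees, less where a joint would pass 70% of its speed; a pose out of reach is approached as far as the arm can. A call with a gripper value outside its range is refused whole. The fingers move at their own pace and stop on an object; "force" is the grip in N (left out, the last holds). Time passes only in rows, so rows that do not move let the fingers close. It gives the time, the measured TCP pose, the force, the opening and the grip force at its end, in the units of the state.
- r.get_state(): the state, without advancing time (a new reading comes with each control period).
- r.capture(name): name is "scene" or "top" or "wrist"; returns the picture (480x640x3 uint8, blue, green, red); there is no depth.
- r.camera_info(name): a dict with "fx", "fy", "cx", "cy" (pixels), "k1" (the pictures are not rectified: a ray, as slopes to the right and down, at radius r is drawn at 1 + k1 r^2 times it, then the intrinsics apply), "view" (4x4, takes a point from world to camera coordinates). Camera axes: x right, y up, looking along -z (the intrinsics and any distortion apply to the point x, -y, -z); pixel columns grow to the right and rows downward; lengths in m; the calibration is good to about 2 mm. A picture is of the moment at which its call begins: read the wrist's pose just before it. camera_info takes no time and is no camera call; for the wrist camera it gives the pose at the moment of the call.
- r.close_job(): hands the job in; it is judged then, once.
The state is a dict: "time_s": time; "joints": joint angles; "qd": joint speeds; "joint_torque": joint torques, N m; "tcp_pos": TCP position; "eef_rot": TCP orientation; "contact_force": force on the tool from outside, world axes, zero at the start; "moment": the same for the moment, N m; "gripper_width": finger opening in m; "gripper_force": force on a finger pad.
Only numpy, scipy, OpenCV 4.12 (cv2) and the standard library are available. Lean on these libraries where they do the work, as an engineer would, in place of code of your own. Each camera call takes 0.05 s, during which the arm holds its last target. There are 200 camera calls.

## Working session

There is one attempt and no reset: what is moved stays moved. The work goes in short steps, Python scripts to look and compute and a tool call to move; the robot and the scene stay as the last step left them, time stands still between calls to the robot, and variables do not carry over. Pictures are saved under pics/ and viewed, at most 14 in all, crops included, and the job is handed in when it is done.

Besides the shell and the picture viewer there is one more tool, called as name(argument=value, ...), one argument or row to a line, values as JSON. jog_arm: Moves the arm, as the interface text tells. Its arguments: {"type":"object","properties":{"deltas":{"type":"array"},"force":{"type":"number"}},"required":["deltas"]}

```bash
mkdir -p pics; python3 - <<'E'
from plant import r
import cv2
for n in("scene","top"):
    cv2.imwrite(f"pics/{n}0.png",r.capture(n)); c=r.camera_info(n); print(n,c)
s=r.get_state(); print(s)
E
```

```text
scene {'fx': 575.25891937592, 'fy': 575.25891937592, 'cx': 316.9778757866602, 'cy': 238.91901237366744, 'k1': -0.16416671955947193, 'view': array([[-0.82451931,  0.56575437, -0.00948138,  0.4529043 ],
       [-0.45533942, -0.65346891,  0.60468537,  0.21091821],
       [ 0.3359076 ,  0.50289202,  0.796408  , -1.2154913 ],
       [ 0.        ,  0.        ,  0.        ,  1.        ]])}
top {'fx': 444.3353072875949, 'fy': 444.3353072875949, 'cx': 318.23824009308134, 'cy': 236.73065655347992, 'k1': 0.02682450280384984, 'view': array([[ 0.0244191 , -0.99897479,  0.03811913, -0.03434676],
       [ 0.98747827,  0.03004754,  0.1548671 , -0.56823995],
       [-0.15585372,  0.0338601 ,  0.98719963, -0.68687531],
       [ 0.        ,  0.        ,  0.        ,  1.        ]])}
{'time_s': 0.1, 'joints': array([-5.71762461e+01,  2.05888639e+01,  6.38176083e-01, -1.80288496e-02,
       -7.01347819e+01, -1.65058499e+01]), 'qd': array([ 0.01615888, -0.20509038,  0.10999719, -0.02248545, -0.02791102,
       -0.0263337 ]), 'joint_torque': array([-3.03389599e-03, -5.84162772e+01,  2.93748629e+01,  7.01565385e+00,
        1.01312526e-02, -7.38019548e-05]), 'tcp_pos': array([ 0.18950317, -0.64742532,  0.24469169]), 'eef_rot': array([ 1.79913237e+02, -8.03484228e-03, -1.63688229e+02]), 'contact_force': array([-0.79443543,  0.45984584,  0.34940412]), 'moment': array([0.03676867, 0.04058608, 0.01205972]), 'gripper_force': 0.0, 'gripper_width': 0.08754315507232258}
```

View pics/scene0.png

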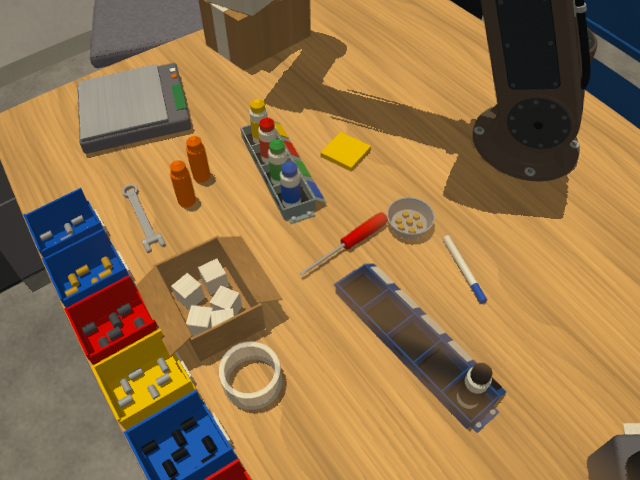

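View pics/top0.png

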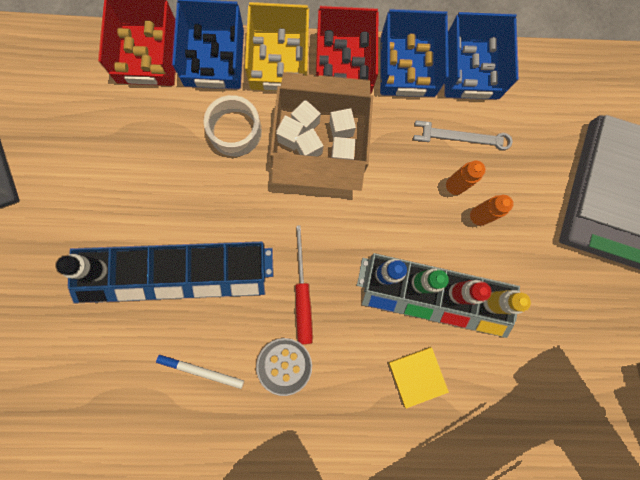

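Scene: the old rack is at top view (365–515, 255–335). Left to right, as the robot sees it, it holds blue (394,270), green (433,281), red (474,292) and yellow (518,302). The new rack is at (70–270, 245–300), with black in its leftmost bay. The two orange look-alikes at (465,178) and (492,210) stand outside the racks and stay put. I'll enlarge both racks to measure them.

```bash
python3 - <<'E'
import cv2
im=cv2.imread("pics/top0.png")
cv2.imwrite("pics/c_new.png",cv2.resize(im[235:310,55:285],None,fx=3.4,fy=3.4,interpolation=cv2.INTER_CUBIC))
cv2.imwrite("pics/c_old.png",cv2.resize(im[245:345,350:540],None,fx=4,fy=4,interpolation=cv2.INTER_CUBIC))
E
```

```text
(no output)
```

View pics/c_new.png

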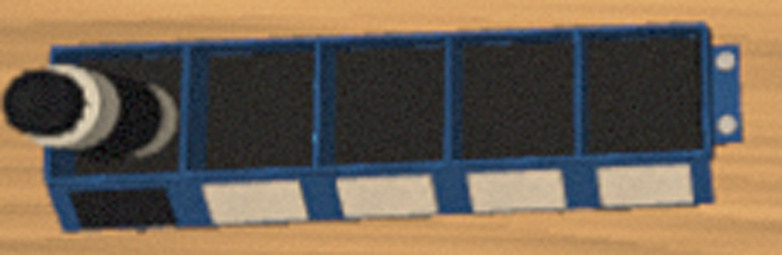

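View pics/c_old.png

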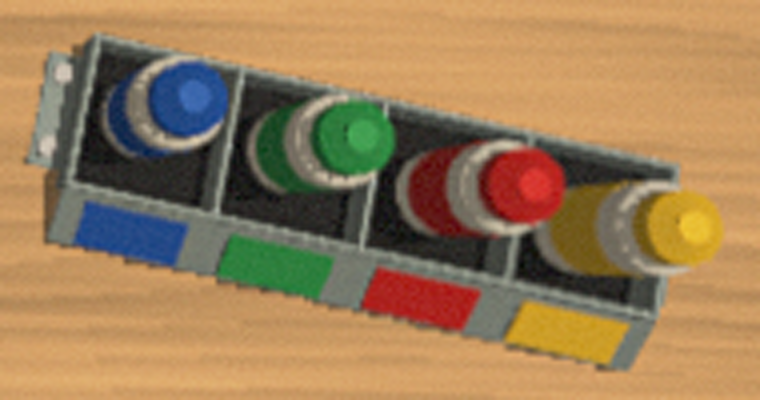

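Enlarged new rack rim corners, in crop pixels: (52,46), (708,25), (712,155), (50,180). Old rack rim corners: (97,36), (680,165), (655,315), (68,187). Cap tips: blue (198,95), green (364,137), red (537,182), yellow (692,227).

```bash
cat > h.py <<'E'
from plant import r
import numpy as np, cv2
from scipy.optimize import least_squares
def ray(n,uv,z,c=None):
    c=c or r.camera_info(n); K=np.array([[c['fx'],0,c['cx']],[0,c['fy'],c['cy']],[0,0,1.]])
    p=cv2.undistortPoints(np.float64(uv).reshape(-1,1,2),K,np.array([c['k1'],0,0,0,0.]))[:,0]
    d=np.c_[p[:,0],-p[:,1],-np.ones(len(p))]@c['view'][:3,:3]
    o=-c['view'][:3,:3].T@c['view'][:3,3]
    return o+d*((np.broadcast_to(z,len(p))-o[2])/d[:,2])[:,None]
def rack(P,L,W=.066):
    m=np.array([[W/2,L/2],[W/2,-L/2],[-W/2,-L/2],[-W/2,L/2]])
    T=lambda q,m:m@np.array([[np.cos(q[2]),np.sin(q[2])],[-np.sin(q[2]),np.cos(q[2])]])+q[:2]
    s=least_squares(lambda q:(T(q,m)-P).ravel(),[*P.mean(0),0])
    return s.x,(s.fun*1e3).round(1),T
E
python3 - <<'E'
from h import *
def cr(p,s,o): return (np.array(p)+.5)/s-.5+np.array(o)
Pn=ray("top",cr([(52,46),(708,25),(712,155),(50,180)],3.4,(55,235)),.03)[:,:2]
Po=ray("top",cr([(97,36),(680,165),(655,315),(68,187)],4,(350,245)),.03)[:,:2]
q,f,T=rack(Pn,.313); print("new",q,f); print(T(q,np.array([[0,y] for y in(.124,.062,0,-.062,-.124)])).round(4))
q,f,T=rack(Po,.251); print("old",q,f); print(T(q,np.array([[0,y] for y in(.093,.031,-.031,-.093)])).round(4))
print(ray("top",cr([(198,95),(364,137),(537,182),(692,227)],4,(350,245)),.112).round(4))
print(ray("scene",[(257,102)],.112))
E
```

```text
new [0.51814228 0.22580822 0.06346488] [ 0.9 -0.   1.4 -1.2 -1.  -0.7 -1.4  1.9]
[[0.5103 0.3496]
 [0.5142 0.2877]
 [0.5181 0.2258]
 [0.5221 0.1639]
 [0.526  0.1021]]
old [ 0.49068809 -0.22940379 -0.18858759] [ 1.2  1.1  1.1 -0.8 -1.8 -1.9 -0.5  1.7]
[[ 0.5081 -0.1381]
 [ 0.4965 -0.199 ]
 [ 0.4849 -0.2599]
 [ 0.4733 -0.3208]]
[[ 0.5144 -0.1379  0.112 ]
 [ 0.5006 -0.1997  0.112 ]
 [ 0.4858 -0.2639  0.112 ]
 [ 0.4709 -0.3209  0.112 ]]
[[ 0.47341552 -0.31890456  0.112     ]]
```

Both cameras agree on the positions. Blue, green, red and yellow go into bays 2–5 in that order. I'll start with yellow.

jog_arm(
  deltas=[
    [[1,3.5,4.1,-0.5,0.137],[1,3.5,4.1,-0.5,0.137],[1,3.5,4.1,-0.5,0.137],[1,3.5,4.1,-0.5,0.137],[1,3.5,4.1,-0.5,0.137],[1,3.5,4.1,-0.5,0.137],[1,3.5,4.1,-0.5,0.137],[1,3.5,4.0,-0.5,0.137]],
  ],
  force=20,
)

```text
time_s: 1.1
tcp_pos: [0.4704, -0.3192, 0.2053]
eef_rot: [180.0, 0.0, -100.6]
contact_force: [1.4, -1.1, -0.1]
gripper_width: 0.0875
gripper_force: 0.0
```

jog_arm(
  deltas=[
    [[1,0,0,0,0],[1,0,0,0,0]],
  ],
)

```text
time_s: 1.35
tcp_pos: [0.4695, -0.3205, 0.2053]
eef_rot: [180.0, 0.0, -100.9]
contact_force: [-0.0, -0.4, 0.2]
gripper_width: 0.0879
gripper_force: 0.0
```

jog_arm(
  deltas=[
    [[1,0.1,0,-4,0],[1,0,0,-4,0],[1,0,0,-3,0],[1,0,0,-2.1,0],[1,0,0,0,0],[-1,0,0,0,0],[-1,0,0,0,0],[-1,0,0,0,0]],
  ],
)

```text
time_s: 2.35
tcp_pos: [0.471, -0.321, 0.0755]
eef_rot: [-179.9, -0.0, -100.9]
contact_force: [-0.6, -1.2, 0.8]
gripper_width: 0.0631
gripper_force: 0.0
```

jog_arm(
  deltas=[
    [[-1,0,0,0,0],[-1,0,0,0,0],[-1,0,0,0,0],[-1,0,0,0,0]],
  ],
)

```text
time_s: 2.85
tcp_pos: [0.4707, -0.3208, 0.0746]
eef_rot: [-180.0, -0.0, -100.9]
contact_force: [0.2, 0.6, 0.3]
gripper_width: 0.0354
gripper_force: 20.0
```

jog_arm(
  deltas=[
    [[-1,0,0,2,0],[-1,0,0,4,0],[-1,0,0,4,0],[-1,0,0,3,0],[-1,0.5,3.3,0,0.03],[-1,0.7,5,0,0.03],[-1,0.7,5,0,0.03],[-1,0.7,5,0,0.03]],
  ],
)

```text
time_s: 3.85
tcp_pos: [0.4965, -0.1363, 0.2045]
eef_rot: [180.0, 0.0, -94.0]
contact_force: [1.1, 1.0, -0.4]
gripper_width: 0.0352
gripper_force: 20.0
```

jog_arm(
  deltas=[
    [[-1,0.7,5,0,0.03],[-1,0.7,5,0,0.03],[-1,0.7,5,0,0.03],[-1,0.6,5,0,0.03],[-1,0.2,4,0,0.013],[-1,0,0,0,0],[-1,0,0,0,0]],
  ],
)

```text
time_s: 4.72
tcp_pos: [0.5253, 0.1021, 0.2043]
eef_rot: [180.0, -0.0, -86.4]
contact_force: [0.7, -0.3, -0.6]
gripper_width: 0.0353
gripper_force: 20.0
```

jog_arm(
  deltas=[
    [[-1,0,0,-4,0],[-1,0,0,-4,0],[-1,0,0,-3,0],[-1,0,0,-1.5,0],[-1,0,0,-0.3,0],[-1,0,0,0,0],[-1,0,0,0,0],[-1,0,0,0,0]],
  ],
)

```text
time_s: 5.72
tcp_pos: [0.526, 0.1025, 0.0774]
eef_rot: [-179.9, 0.0, -86.4]
contact_force: [1.1, -0.2, -1.0]
gripper_width: 0.0354
gripper_force: 20.0
```

jog_arm(
  deltas=[
    [[-1,0,0,-0.1,0],[-1,0,0,-0.1,0],[-1,0,0,0,0]],
  ],
)

```text
time_s: 6.1
tcp_pos: [0.5257, 0.1023, 0.0746]
eef_rot: [-180.0, -0.0, -86.4]
contact_force: [0.6, 0.6, 0.3]
gripper_width: 0.0356
gripper_force: 20.0
```

jog_arm(
  deltas=[
    [[-1,0,0,-0.1,0],[-1,0,0,-0.1,0],[-1,0,0,0,0]],
  ],
)

```text
time_s: 6.48
tcp_pos: [0.5263, 0.1023, 0.0741]
eef_rot: [-179.9, 0.0, -86.3]
contact_force: [-3.0, -0.8, 13.9]
gripper_width: 0.0356
gripper_force: 20.0
```

jog_arm(
  deltas=[
    [[-1,0,0,0.1,0],[1,0,0,0,0],[1,0,0,0,0],[1,0,0,0,0],[1,0,0,0,0],[1,0,0,0,0],[1,0,0,2,0],[1,0,0,3,0]],
  ],
)

```text
time_s: 7.48
tcp_pos: [0.525, 0.1019, 0.1233]
eef_rot: [179.9, -0.1, -86.4]
contact_force: [0.3, -0.1, -0.0]
gripper_width: 0.0875
gripper_force: 0.0
```

jog_arm(
  deltas=[
    [[1,0,0,4,0],[1,0,0,4,0],[1,0,-3.6,0,-0.04],[1,-0.6,-5,0,-0.04],[1,-0.6,-5,0,-0.04],[1,-0.6,-5,0,-0.04],[1,-0.6,-5,0,-0.04],[1,-0.6,-5,0,-0.04]],
  ],
)

```text
time_s: 8.48
tcp_pos: [0.4952, -0.1853, 0.2037]
eef_rot: [-180.0, 0.0, -100.2]
contact_force: [0.6, 0.3, -0.2]
gripper_width: 0.0879
gripper_force: 0.0
```

```bash
python3 - <<'E'
from h import *
cv2.imwrite("pics/scene1.png",r.capture("scene"))
E
```

```text
(no output)
```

View pics/scene1.png

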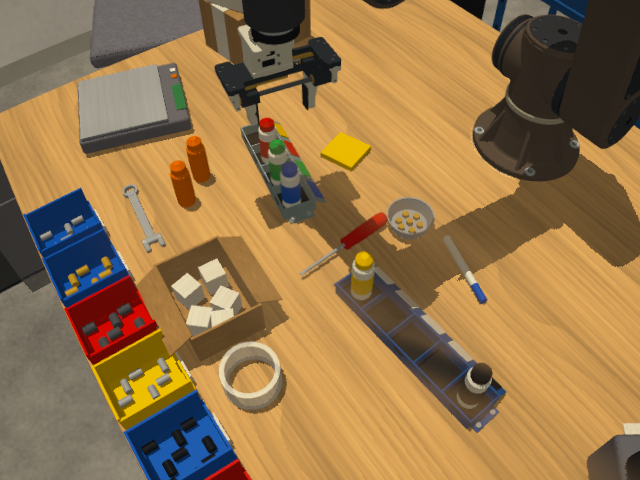

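Yellow stands upright in the rightmost bay at (362,275). Red is next.

jog_arm(
  deltas=[
    [[1,-0.5,-4,0,-0.012],[1,-0.4,-3.8,0,0],[1,0,0,0,0],[1,0,0,-4,0],[1,0,0,-4,0],[1,0,0,-3,0],[1,0,0,-1.9,0],[1,0,0,0,0]],
  ],
)

```text
time_s: 9.52
tcp_pos: [0.4857, -0.261, 0.0732]
eef_rot: [179.8, 0.0, -100.8]
contact_force: [0.2, -0.5, -0.3]
gripper_width: 0.0877
gripper_force: 0.0
```

jog_arm(
  deltas=[
    [[-1,0,0,0,0],[-1,0,0,0,0],[-1,0,0,0,0],[-1,0,0,0,0],[-1,0,0,0,0],[-1,0,0,0,0],[-1,0,0,0,0]],
  ],
)

```text
time_s: 10.4
tcp_pos: [0.4866, -0.2618, 0.0746]
eef_rot: [180.0, -0.0, -100.8]
contact_force: [0.4, -0.1, 0.9]
gripper_width: 0.0355
gripper_force: 20.0
```

jog_arm(
  deltas=[
    [[-1,0,0,2,0],[-1,0,0,4,0],[-1,0,0,4,0],[-1,0,0,3,0],[-1,0.4,3.5,0,0.03],[-1,0.4,5,0,0.03],[-1,0.4,5,0,0.03],[-1,0.4,5,0,0.03]],
  ],
)

```text
time_s: 11.4
tcp_pos: [0.5024, -0.0753, 0.2045]
eef_rot: [-180.0, 0.0, -93.9]
contact_force: [0.8, -0.7, -1.3]
gripper_width: 0.0359
gripper_force: 20.0
```

jog_arm(
  deltas=[
    [[-1,0.4,5,0,0.03],[-1,0.4,5,0,0.03],[-1,0.4,5,0,0.03],[-1,0.4,5,0,0.03],[-1,0.4,4.1,0,0.012],[-1,0,0,0,0],[-1,0,0,0,0]],
  ],
)

```text
time_s: 12.28
tcp_pos: [0.5222, 0.1641, 0.2042]
eef_rot: [179.9, -0.0, -86.4]
contact_force: [0.2, -0.1, -0.2]
gripper_width: 0.0352
gripper_force: 20.0
```

jog_arm(
  deltas=[
    [[-1,0,0,-4,0],[-1,0,0,-4,0],[-1,0,0,-3,0],[-1,0,0,-1.5,0],[-1,0,0,-0.3,0],[-1,0,0,-0.1,0],[-1,0,0,-0.1,0],[-1,0,0,0,0]],
  ],
)

```text
time_s: 13.28
tcp_pos: [0.5229, 0.1645, 0.0753]
eef_rot: [-179.9, 0.0, -86.4]
contact_force: [-0.2, -0.6, -0.2]
gripper_width: 0.036
gripper_force: 20.0
```

jog_arm(
  deltas=[
    [[-1,0,0,-0.1,0],[-1,0,0,0,0]],
  ],
)

```text
time_s: 13.52
tcp_pos: [0.5229, 0.1645, 0.0745]
eef_rot: [-179.9, 0.0, -86.4]
contact_force: [-2.5, -0.1, 5.2]
gripper_width: 0.0355
gripper_force: 20.0
```

Red touches the floor at 5 N. Release and go to green.

jog_arm(
  deltas=[
    [[1,0,0,0,0],[1,0,0,0,0],[1,0,0,0,0],[1,0,0,0,0],[1,0,0,0,0],[1,0,0,2,0],[1,0,0,4,0],[1,0,0,4,0]],
  ],
)

```text
time_s: 14.52
tcp_pos: [0.5224, 0.164, 0.1745]
eef_rot: [180.0, -0.0, -86.4]
contact_force: [0.6, 0.6, -0.3]
gripper_width: 0.0877
gripper_force: 0.0
```

jog_arm(
  deltas=[
    [[1,0,0,3,0],[1,-0.2,-3.4,0,-0.04],[1,-0.3,-5,0,-0.04],[1,-0.3,-5,0,-0.04],[1,-0.3,-5,0,-0.04],[1,-0.3,-5,0,-0.04],[1,-0.3,-5,0,-0.04],[1,-0.3,-5,0,-0.012]],
  ],
)

```text
time_s: 15.52
tcp_pos: [0.5024, -0.1714, 0.2037]
eef_rot: [-180.0, 0.0, -100.9]
contact_force: [0.7, -0.5, 0.3]
gripper_width: 0.0876
gripper_force: 0.0
```

jog_arm(
  deltas=[
    [[1,-0.2,-3,0,0],[1,0,0,0,0]],
  ],
)

```text
time_s: 15.78
tcp_pos: [0.5001, -0.2016, 0.2033]
eef_rot: [180.0, -0.0, -101.0]
contact_force: [-0.7, -0.3, -0.0]
gripper_width: 0.0874
gripper_force: 0.0
```

jog_arm(
  deltas=[
    [[1,0,0.1,-4,0],[1,0,0,-4,0],[1,0,0,-3,0],[1,0,0,-1.9,0],[1,0,0,0,0],[-1,0,0,0,0],[-1,0,0,0,0],[-1,0,0,0,0]],
  ],
)

```text
time_s: 16.77
tcp_pos: [0.5011, -0.1988, 0.0754]
eef_rot: [-179.9, 0.0, -100.8]
contact_force: [0.6, 0.3, -0.9]
gripper_width: 0.0633
gripper_force: 0.0
```

jog_arm(
  deltas=[
    [[-1,0,0,0,0],[-1,0,0,0,0],[-1,0,0,0,0],[-1,0,0,0,0]],
  ],
)

```text
time_s: 17.27
tcp_pos: [0.5007, -0.1988, 0.0746]
eef_rot: [-180.0, -0.0, -100.8]
contact_force: [1.2, -0.3, -0.2]
gripper_width: 0.0354
gripper_force: 20.0
```

jog_arm(
  deltas=[
    [[-1,0,0,2,0],[-1,0,0,4,0],[-1,0,0,4,0],[-1,0,0,3,0],[-1,0.2,3.5,0,0.03],[-1,0.2,5,0,0.03],[-1,0.2,5,0,0.03],[-1,0.2,5,0,0.03]],
  ],
)

```text
time_s: 18.27
tcp_pos: [0.5083, -0.0123, 0.2045]
eef_rot: [180.0, 0.0, -93.9]
contact_force: [1.0, -0.2, -1.1]
gripper_width: 0.036
gripper_force: 20.0
```

jog_arm(
  deltas=[
    [[-1,0.2,5,0,0.03],[-1,0.2,5,0,0.03],[-1,0.2,5,0,0.03],[-1,0.2,5,0,0.03],[-1,0.2,4,0,0.012],[-1,0,0,0,0],[-1,0,0,0,0]],
  ],
)

```text
time_s: 19.15
tcp_pos: [0.5182, 0.226, 0.2041]
eef_rot: [179.9, -0.0, -86.4]
contact_force: [0.2, -1.1, -0.9]
gripper_width: 0.0355
gripper_force: 20.0
```

jog_arm(
  deltas=[
    [[-1,0,0,-4,0],[-1,0,0,-4,0],[-1,0,0,-3,0],[-1,0,0,-1.5,0],[-1,0,0,-0.3,0],[-1,0,0,-0.1,0],[-1,0,0,-0.1,0],[-1,0,0,0,0]],
  ],
)

```text
time_s: 20.15
tcp_pos: [0.5189, 0.2265, 0.0753]
eef_rot: [-179.9, 0.0, -86.4]
contact_force: [-0.3, -0.3, -1.0]
gripper_width: 0.0356
gripper_force: 20.0
```

jog_arm(
  deltas=[
    [[-1,0,0,-0.1,0],[-1,0,0,0,0]],
  ],
)

```text
time_s: 20.4
tcp_pos: [0.5191, 0.2266, 0.0745]
eef_rot: [-179.9, 0.0, -86.4]
contact_force: [-1.0, 0.3, 5.3]
gripper_width: 0.0354
gripper_force: 20.0
```

jog_arm(
  deltas=[
    [[1,0,0,0,0],[1,0,0,0,0],[1,0,0,0,0],[1,0,0,0,0],[1,0,0,0,0],[1,0,0,2,0],[1,0,0,4,0],[1,0,0,4,0]],
  ],
)

```text
time_s: 21.4
tcp_pos: [0.5184, 0.226, 0.1744]
eef_rot: [180.0, -0.0, -86.4]
contact_force: [0.1, 0.0, 0.6]
gripper_width: 0.0877
gripper_force: 0.0
```

jog_arm(
  deltas=[
    [[1,0,0,3,0],[1,0,-3.4,0,-0.04],[1,0,-5,0,-0.04],[1,0,-5,0,-0.04],[1,0,-5,0,-0.04],[1,-0.1,-5,0,-0.04],[1,-0.1,-5,0,-0.04],[1,-0.1,-5,0,-0.012]],
  ],
)

```text
time_s: 22.4
tcp_pos: [0.5154, -0.1094, 0.2038]
eef_rot: [-180.0, 0.0, -100.9]
contact_force: [0.6, 1.0, -1.0]
gripper_width: 0.0876
gripper_force: 0.0
```

jog_arm(
  deltas=[
    [[1,-0.1,-3,0,0],[1,0,0,0,0]],
  ],
)

```text
time_s: 22.65
tcp_pos: [0.5142, -0.1396, 0.2034]
eef_rot: [180.0, -0.0, -101.0]
contact_force: [-0.1, -0.2, -0.1]
gripper_width: 0.088
gripper_force: 0.0
```

```bash
python3 - <<'E'
from h import *
cv2.imwrite("pics/scene2.png",r.capture("scene"))
E
```

```text
(no output)
```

View pics/scene2.png

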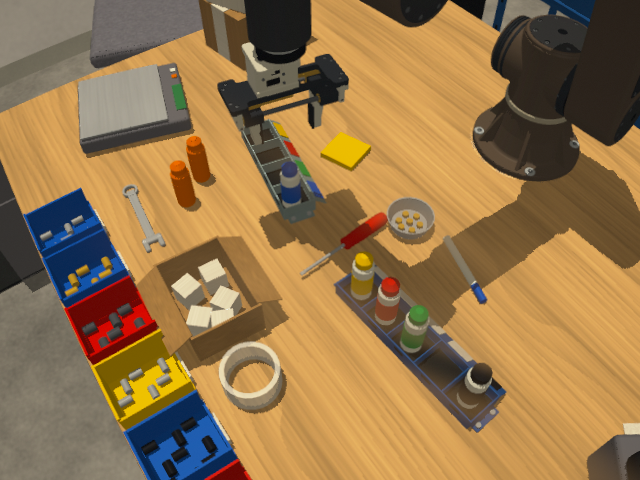

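Yellow, red and green stand upright in the new rack, from (362,275) to (414,330). Blue is still at (290,183) in the old rack and goes last.

jog_arm(
  deltas=[
    [[1,0,0.1,-4,0],[1,0,0,-4,0],[1,0,0,-3,0],[1,0,0,-1.9,0],[1,0,0,0,0],[-1,0,0,0,0],[-1,0,0,0,0],[-1,0,0,0,0]],
  ],
)

```text
time_s: 23.7
tcp_pos: [0.515, -0.1367, 0.0754]
eef_rot: [-179.9, 0.0, -100.8]
contact_force: [-0.3, 0.2, 0.5]
gripper_width: 0.063
gripper_force: 0.0
```

jog_arm(
  deltas=[
    [[-1,0,0,0,0],[-1,0,0,0,0],[-1,0,0,0,0],[-1,0,0,0,0]],
  ],
)

```text
time_s: 24.2
tcp_pos: [0.5146, -0.1368, 0.0746]
eef_rot: [180.0, -0.0, -100.8]
contact_force: [-0.5, 0.2, 1.4]
gripper_width: 0.0354
gripper_force: 20.0
```

jog_arm(
  deltas=[
    [[-1,0,0,2,0],[-1,0,0,4,0],[-1,0,0,4,0],[-1,0,0,3,0],[-1,0,3.5,0,0.03],[-1,0,5,0,0.03],[-1,0,5,0,0.03],[-1,0,5,0,0.03]],
  ],
)

```text
time_s: 25.2
tcp_pos: [0.5142, 0.0496, 0.2045]
eef_rot: [180.0, 0.0, -93.9]
contact_force: [0.7, 0.3, -0.8]
gripper_width: 0.0356
gripper_force: 20.0
```

jog_arm(
  deltas=[
    [[-1,0,5,0,0.03],[-1,0,5,0,0.03],[-1,0,5,0,0.03],[-1,0,5,0,0.03],[-1,0,3.9,0,0.012],[-1,0,0,0,0],[-1,0,0,0,0]],
  ],
)

```text
time_s: 26.08
tcp_pos: [0.5142, 0.2869, 0.204]
eef_rot: [179.9, -0.0, -86.4]
contact_force: [-0.9, -0.1, -0.4]
gripper_width: 0.0356
gripper_force: 20.0
```

jog_arm(
  deltas=[
    [[-1,0,0,-4,0],[-1,0,0,-4,0],[-1,0,0,-3,0],[-1,0,0,-1.5,0],[-1,0,0,-0.3,0],[-1,0,0,-0.1,0],[-1,0,0,-0.1,0],[-1,0,0,0,0]],
  ],
)

```text
time_s: 27.08
tcp_pos: [0.5149, 0.2875, 0.0753]
eef_rot: [-179.9, 0.0, -86.4]
contact_force: [-0.3, 0.3, -1.3]
gripper_width: 0.0357
gripper_force: 20.0
```

jog_arm(
  deltas=[
    [[-1,0,0,-0.1,0],[-1,0,0,0,0]],
  ],
)

```text
time_s: 27.32
tcp_pos: [0.5149, 0.2876, 0.0746]
eef_rot: [-179.9, 0.0, -86.4]
contact_force: [-2.3, -0.3, 5.2]
gripper_width: 0.0359
gripper_force: 20.0
```

jog_arm(
  deltas=[
    [[1,0,0,0,0],[1,0,0,0,0],[1,0,0,0,0],[1,0,0,0,0],[1,0,0,0,0],[1,0,0,2,0],[1,0,0,4,0],[1,0,0,4,0]],
  ],
)

```text
time_s: 28.32
tcp_pos: [0.5145, 0.287, 0.1744]
eef_rot: [180.0, -0.0, -86.4]
contact_force: [0.5, 0.7, 0.2]
gripper_width: 0.0878
gripper_force: 0.0
```

jog_arm(
  deltas=[
    [[1,0,0,4,0],[1,0,-4,0,0],[1,0,-5,0,0],[1,0,-5,0,0],[1,0,-5,0,0],[1,0,-5,0,0],[1,0,-5,0,0],[1,0,-5,0,0]],
  ],
)

```text
time_s: 29.32
tcp_pos: [0.5144, -0.0543, 0.2138]
eef_rot: [-180.0, 0.0, -86.4]
contact_force: [0.4, -0.1, 0.5]
gripper_width: 0.0873
gripper_force: 0.0
```

```bash
python3 - <<'E'
from h import *
a=r.capture("scene")[220:460,260:560]; b=r.capture("top")[220:320,40:300]
cv2.imwrite("pics/fin.png",np.vstack([cv2.resize(a,(400,320)),cv2.resize(b,(400,154))]))
E
```

```text
(no output)
```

View pics/fin.png

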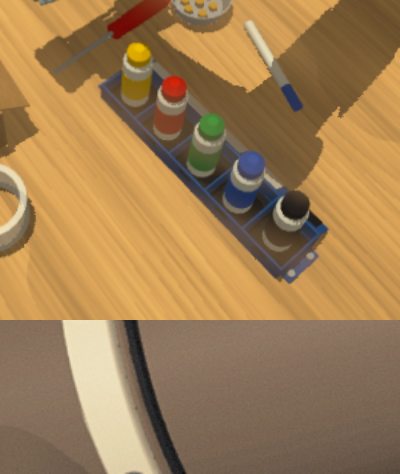

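All five bottles stand upright, one to a bay: black, blue, green, red, yellow from left to right. The scene part of the crop shows them from (290,210) back to (137,75). The arm blocks the top view. Handing in.

```bash
python3 -c "
from plant import r
print(r.close_job())"
```

```text
the job is handed in; nothing more can be done
None
```

The job is handed in at about 30 s: blue, green, red and yellow stand upright left to right in the new rack's four free bays, with the black-capped bottle left in its leftmost bay; no verdict was returned.

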